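Park a top-heavy swinging stock bottle upright in its rack

TASK

Lift the bottle carrier off the bench by its black handle only and, well away from the rack, bring the swinging bottle upright over a level carrier and keep both so for five seconds with nothing touching the bottle, so that the fill line can be read. Then carry it, still upright, straight in through the mouth of the grey parking rack, bottle between the two rubber jaws as far in as the middle of their straight part, and set the carrier down gently flat on the bench and let go, so that the jaws keep the bottle standing. Do not let the bottle tip right over or knock it against things, and leave the other items on the bench where they are.

Things in the scene. Friction and masses are not known exactly. Their poses are not given: they have to be found in the camera images.
- carrier: Bottle carrier, loose, 0.60 kg without bottle. Origin: underside of its plate below the middle of the handle; x along the plate from handle to bottle, z up. Plate 295 x 90 x 10 mm (x -120 to 175, y +-45 mm). Steel ballast at x -115 to -75, y +-42 mm, up to z 28 mm: nearly balanced at the handle. Two ears (x 91, 169 mm; z to 70 mm) carry the bottle.
- handle (a point): On the carrier, 72 mm above its underside: grip point of the black upright handle block (44 mm along the carrier's x, 20 mm across y, from the plate up to z 95 mm, nothing above it). Axes as the carrier's. Put the TCP here, tool pointing down, fingers closing along y. The bottle's side is 103 mm away along +x.
- pivot (a point): On the carrier at (130, 0, 55 mm): centre of the bottle's pivot, axes as the carrier's. The bottle swings about x only, between stops at -0.35 and +0.35 rad from the carrier's z (positive: right-handed about x). No spring, no friction, but a rotary oil damper of 0.0635 N m s/rad between bottle and carrier: roll the carrier about x and the bottle at first turns with it.
- bottle: Tall amber bottle, white cap. Origin on the pivot, z to its cap, x as the carrier's. 54 mm diameter from 25 mm below to 105 mm above the origin. Starts at rest leaning on the positive stop. Nominal 0.25 kg (varies 15 percent), centre of mass 51 mm above the pivot, inertia about the pivot 0.0012 kg m2. With the carrier still it falls away from vertical to either side, time constant 0.5 s.
- cap (a point): Middle of the top of the bottle's cap (32 mm diameter), 146 mm above the pivot along the bottle; axes as the bottle's.
- rack: Fixed grey parking rack, a fork open towards its -x. Origin: on the bench where the parked bottle's axis belongs (the carrier stands on the bench, its x along the rack's x, handle 130 mm out in front); x is the way in. Posts at x 5 to 35 mm, 75 mm clear each side of the middle line; foot plates 6 mm high lie beyond y = +-73 mm; sill 20 mm high from x = 71 mm. The lane is bare bench.
- jaws (a point): On the rack, 135 mm above its origin, axes as the rack's: middle between the two rubber jaws (heights 120 to 150 mm). Their inner faces are parallel at y = +-37 mm from x = -35 to +55 mm, 10 mm clear of the bottle on each side; a cross bar closes the far end at x = 55 mm.
- mouth (a point): On the rack, 72 mm in front of the jaws' middle at the same height: the mouth between the flared jaw ends, which open there to about 65 mm each side of the middle line.
- carton_a: White medicine carton 50 x 90 x 40 mm, right of the rack. Origin: centre of the underside. Leave alone.
- carton_b: Brown carton 45 x 75 x 35 mm, right of the rack. Origin: centre of the underside. Leave alone.
- flask: Blue drinking bottle, 68 mm diameter, 150 mm tall, standing. Origin: centre of the underside. Leave alone.

How it is judged:
On the way, in this order (a step that is already met when the one before it is completed fails the run):
1. the carrier is held clear of the bench (30 mm or more) and more than 150 mm from the rack, level within 0.15 rad, with the bottle upright within 0.15 rad and touched by nothing, for 4 s on end (height (world z) of carrier above 0.03 m and horizontal distance between bottle and rack above 0.15 m and angle between each of carrier, bottle's own z axis and vertical below 0.15 rad and contact force between bottle and anything else below 0.3 N), for 4 s.
2. the bottle arrives at the mouth of the jaws, in line with them, upright within 0.2 rad and still touching nothing (x of bottle in the frame of rack between -0.14 and -0.08 m and y of bottle in the frame of rack between -0.035 and 0.035 m and angle between bottle's own z axis and vertical below 0.2 rad and contact force between bottle and anything else below 0.3 N), for 0.1 s.
At the end, for the whole second after the job is handed in: carrier released and at rest flat on the bench (6 mm, 0.05 rad), in line with the rack within 0.2 rad; bottle's pivot within 20 mm of the rack's middle line and -30 to +28 mm of its origin along the way in; bottle upright within 0.22 rad, at most settling slowly against a jaw (under 0.4 rad/s) (x of bottle in the frame of rack between -0.03 and 0.028 m and y of bottle in the frame of rack between -0.02 and 0.02 m and angle between the x axis of carrier and the x axis of rack, either way round below 0.2 rad and height (world z) of carrier below 0.006 m and angle between carrier's own z axis and vertical below 0.05 rad and angle between bottle's own z axis and vertical below 0.22 rad and linear speed of carrier below 0.02 m/s and linear speed of bottle below 0.05 m/s and angular speed of bottle below 0.4 rad/s); the robot touches nothing.
It fails at once if the bottle tips right over (more than 0.65 rad from upright) (angle between bottle's own z axis and vertical above 0.65 rad).
It fails at once if the robot pushes on the bottle (more than 2 N) (contact force between bottle and the arm above 2 N or contact force between bottle and the fingers above 2 N).
It fails at once if the bottle is knocked against the rack (more than 15 N) (contact force between bottle and rack above 15 N).
It fails at once if the carrier is slammed down or dropped (faster than 0.2 m/s as it meets the bench) (height (world z) of carrier below 0.004 m and linear speed of carrier above 0.2 m/s).
It fails at once if a bystander is moved by more than 30 mm (distance of any of carton_a, carton_b, flask from where it was at the start of the episode above 0.03 m).
It also fails if it takes over 70 s, if anything falls off the work surface, if the arm or the gripper's body presses on something with over 40 N, if the wrist force passes 120 N, or if a joint passes its speed limit or range.

ROBOT

A 6-joint arm with a two-finger parallel gripper is mounted at the origin on the work surface. World frame = base frame: x ahead of the robot, y to its left, z up, the work surface at z = 0. Lengths are in m, angles in rad, forces in N, time in s.
With the tool pointing down it reaches from about 0.35 to 0.975 m from the base axis. Payload 4.9 kg.
Tool frame: the origin (TCP) lies between the finger pads, 19 mm behind the fingertips; this is the grasp point; z points along the fingers, y is the line along which they close (so a half turn about z gives the same grasp; the last joint's range is limited). The gripper opens to 85 mm and grips with 20 to 120 N. Pads are 22 mm wide; open, the fingers measure 114 mm over their backs; the gripper's body (76 mm by 85 mm) begins 54 mm behind the grasp point. The pads swing forward as they close: fully open they stand 13 mm farther back than shut.
Start: joints at [1.145, 0.053, 1.613, -0, 1.476, -0.119], TCP at [0.189, 0.596, 0.25] pointing down, gripper open.
Joint ranges: [-3.01, 3.01], [-1.01, 2.22], [0.06, 2.58], [-1.02, 4.17], [0.09, 2.62], [-3.14, 3.14]. Speed limits (rad/s): [2.57, 2.57, 3.14, 3.14, 3.14, 3.14].

INTERFACE

Orientations are given as a rotation vector (axis times angle).
In Python, from station import status, viewer, finish_job gives the robot as it stands.
- The arm moves only by the shell command python3 -m jog 'ROWS' [FORCE]. ROWS is JSON, a list of rows, each a list of 7 numbers: the turn, a rotation vector about the tool's x, y, z each as a share of 5 degrees, from -1 to 1, then the shift along the tool's x, y, z each as a share of 30 mm, from -1 to 1, then the opening, from -1 (shut) to 1 (fully open). A call has 1 to 5 rows; each row shifts and turns the commanded pose from where the row before left it, along the tool's axes as they then stand; what a row does not reach is not made up. A row lasts 1/8 s, in which the tool goes at most 62.5 mm and 10.7 degrees, less where a joint would pass 70% of its speed; a pose out of reach is approached as far as the arm can. A call with a number of a shift or a turn outside -1 to 1 is refused whole. A call with a gripper value outside its range is refused whole. The fingers move at their own pace and stop on an object; FORCE is the grip in N (left out, the last holds). Time passes only in rows, so rows that do not move let the fingers close. It gives the time, the measured TCP pose, the force, the opening and the grip force at its end, in the units of the state.
- status.get_obs(): the state, without advancing time (a new reading comes with each control period).
- viewer.get_image(name): name is "scene" or "top" or "wrist"; returns a dict with "img" (384x512x3 uint8, red, green, blue), "fovy" (degrees; the focal length in pixels is half the picture's height over the tangent of half this angle, whatever the lens; pixels are square), "cx", "cy" (the principal point, pixels), "distortion" ([k1, k2, p1, p2, k3] as OpenCV has them; the pictures are not rectified), "rvec" (rotation vector, rad) and "tvec" (3), from world to camera coordinates, as OpenCV has them. Camera axes: x right, y down, z forward; pixel columns grow to the right and rows downward; lengths in m; the calibration is good to about 2 mm. A picture is of the moment at which its call begins. There is no depth.
- finish_job(): hands the job in; it is judged then, once.
The state is a dict: "t": time; "q": joint angles; "dq": joint speeds; "effort": joint torques, N m; "tool_pos": TCP position; "tool_rot": TCP orientation; "contact_force": force on the tool from outside, world axes, zero at the start; "wrist_torque": the same for the moment, N m; "opening": finger opening in m; "grip_force": force on a finger pad.
Only numpy, scipy, OpenCV 4.12 (cv2) and the standard library are available. Lean on these libraries where they do the work, as an engineer would, in place of code of your own. Each camera call takes 0.05 s, during which the arm holds its last target. There are 200 camera calls.

## Working session

There is one attempt and no reset: what is moved stays moved. The work goes in short steps, Python scripts to look and compute and a shell command to move; the robot and the scene stay as the last step left them, time stands still between calls to the robot, and variables do not carry over. Pictures are saved under pics/ and viewed, at most 10 in all, crops included, and the job is handed in when it is done.

```bash
ls; mkdir -p pics; cat > h.py <<'E'
import numpy as np, cv2, pickle
from station import status, viewer
def cam(v):
    f=192/np.tan(np.radians(v['fovy'])/2)
    return np.array([[f,0,v['cx']],[0,f,v['cy']],[0,0,1.]]),np.array(v['distortion'],float),np.array(v['rvec'],float),np.array(v['tvec'],float)
def proj(v,P):
    K,d,r,t=cam(v); return cv2.projectPoints(np.asarray(P,float).reshape(-1,1,3),r,t,K,d)[0][:,0]
def ray(v,uv):
    K,d,r,t=cam(v); R=cv2.Rodrigues(r)[0]
    n=cv2.undistortPoints(np.asarray(uv,float).reshape(-1,1,2),K,d)[:,0]
    return -R.T@t, np.c_[n,np.ones(len(n))]@R
def onz(v,uv,z):
    c,D=ray(v,uv); return c+D*((z-c[2])/D[:,2])[:,None]
def grab(n,f=None):
    v=viewer.get_image(n)
    if f: cv2.imwrite('pics/'+f,v['img'][:,:,::-1]); pickle.dump(v,open('pics/'+f[:-4]+'.pkl','wb'))
    return v
E
python3 - <<'E'
from h import *
np.set_printoptions(precision=3,suppress=True)
for n in('scene','top'):
    v=grab(n,n+'0.png'); print(n,v['fovy'],v['distortion'],ray(v,[[256,192]]))
o=status.get_obs(); print(o)
E
```

```text
pics
scene 51.53571672802345 [-0.072  0.     0.     0.     0.   ] (array([ 1.127, -0.814,  1.209]), array([[-0.376,  0.58 , -0.723]]))
top 57.10847524864595 [-0.072  0.     0.     0.     0.   ] (array([0.495, 0.007, 1.409]), array([[ 0.075,  0.015, -0.997]]))
{'t': 0.1, 'q': array([ 1.145,  0.053,  1.614,  0.   ,  1.476, -0.119]), 'dq': array([ 0.001, -0.001, -0.004, -0.002,  0.002,  0.001]), 'effort': array([ -0.   , -39.49 , -37.137,  -0.   ,   0.004,  -0.   ]), 'tool_pos': array([0.189, 0.595, 0.249]), 'tool_rot': array([-0.48 , -3.104,  0.003]), 'contact_force': array([-0.257,  0.102,  0.576]), 'wrist_torque': array([-0.012, -0.046,  0.035]), 'grip_force': 0.0, 'opening': 0.08562663288874887}
```

View pics/scene0.png

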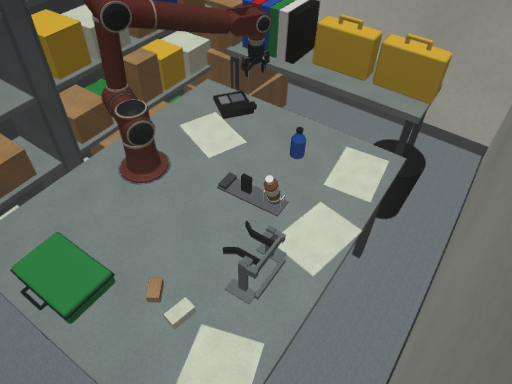

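View pics/top0.png

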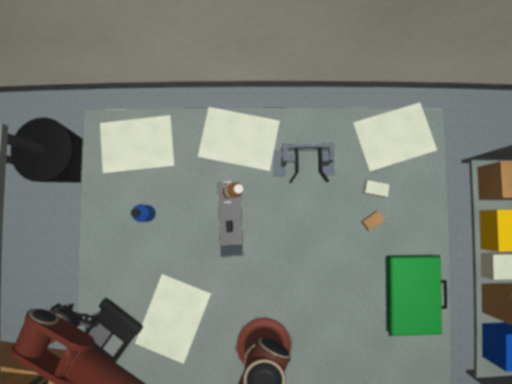

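```bash
python3 - <<'E'
import cv2,numpy as np
a=cv2.imread('pics/top0.png');b=cv2.imread('pics/scene0.png')
c=a[135:265,200:350]; d=b[165:305,210:300]
c=cv2.resize(c,None,fx=4,fy=4,interpolation=cv2.INTER_CUBIC)
cv2.imwrite('pics/c1.png',c)
d=cv2.resize(b[165:305,205:315],None,fx=4,fy=4,interpolation=cv2.INTER_CUBIC)
cv2.imwrite('pics/c2.png',d)
E
```

```text
(no output)
```

View pics/c1.png

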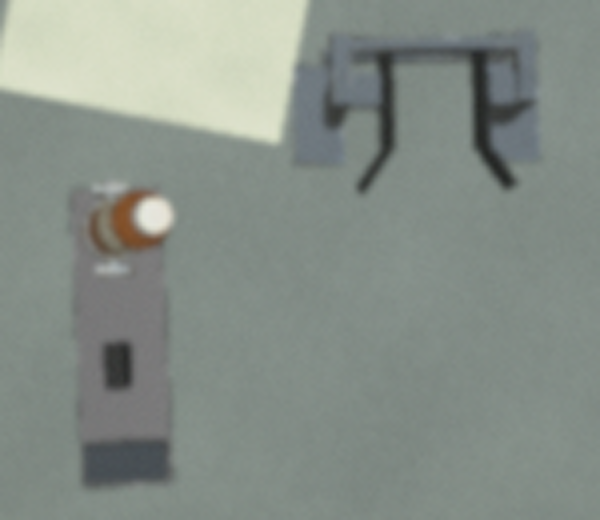

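View pics/c2.png

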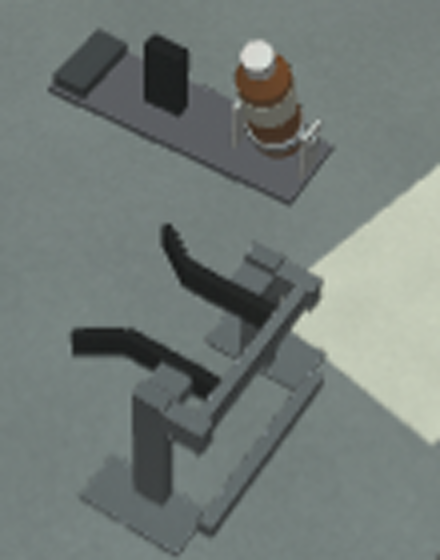

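```bash
cat > fit.py <<'E'
from h import *
from scipy.optimize import least_squares
np.set_printoptions(precision=4,suppress=True)
T=pickle.load(open('pics/top0.pkl','rb'));S=pickle.load(open('pics/scene0.pkl','rb'))
px=lambda p,o:(np.array(p,float)+.5)/4-.5+o
tp=lambda p:px(p,(200,135)); sp=lambda p:px(p,(205,165))
def place(p,P):
    c,s=np.cos(p[2]),np.sin(p[2]);P=np.array(P,float)/1000
    return np.c_[c*P[:,0]-s*P[:,1]+p[0],s*P[:,0]+c*P[:,1]+p[1],P[:,2]]
def fit(groups,x0):
    f=lambda p:np.r_[tuple((proj(v,place(p,P))-uv).ravel() for v,P,uv in groups)]
    r=least_squares(f,x0,loss='soft_l1'); return r.x,r.fun.reshape(-1,2)
C=[(T,[[175,45,10],[-115,42,28],[-115,-42,28],[-75,42,28],[-75,-42,28],[0,0,95],[175,-45,10]],tp([[72,187],[84,486],[170,480],[83,442],[167,440],[118,365],[163,186]])),
   (S,[[-120,-45,0],[175,-45,0],[175,45,10],[0,0,95]],sp([[50,93],[290,205],[333,148],[167,45]]))]
R=[(T,[[-35,37,150],[-35,-37,150],[40,37,150],[40,-37,150]],tp([[393,147],[475,150],[393,70],[473,70]]))]
if __name__=='__main__':
    c,rc=fit(C,[.5,.1,0]);print('carrier',c);print(rc)
    r,rr=fit(R,[.7,-.1,0]);print('rack',r);print(rr)
    jaw=[[-72,65,150],[-35,37,150],[55,37,150]];jaw2=[[a,-b,z] for a,b,z in jaw]
    out=[]
    for v,o,(w,h) in((T,(200,135),(150,130)),(S,(205,165),(110,140))):
        im=cv2.resize(v['img'][o[1]:o[1]+h,o[0]:o[0]+w,::-1],None,fx=4,fy=4,interpolation=cv2.INTER_CUBIC)
        def dr(p,P,cl,closed=False):
            q=((proj(v,place(p,P))-o+.5)*4-.5).astype(int);cv2.polylines(im,[q.reshape(-1,1,2)],closed,cl,1)
        for z in(0,10):dr(c,[[-120,-45,z],[175,-45,z],[175,45,z],[-120,45,z]],(0,255,255),True)
        for z in(10,95):dr(c,[[-22,-10,z],[22,-10,z],[22,10,z],[-22,10,z]],(0,255,0),True)
        for j in(jaw,jaw2):
            dr(r,j,(0,0,255));dr(r,[[a,b,120] for a,b,_ in j],(255,0,255))
        for s in(1,-1):
            dr(r,[[5,75*s,0],[35,75*s,0]],(255,255,0)); dr(r,[[71,-75,20],[71,75,20]],(255,255,0))
        out.append(cv2.resize(im,None,fx=.9*(.75 if v is T else .75),fy=.9*.75))
    H=max(i.shape[0] for i in out)
    cv2.imwrite('pics/ov.png',np.hstack([cv2.copyMakeBorder(i,0,H-i.shape[0],0,0,0) for i in out]))
    dump={'c':c,'r':r};pickle.dump(dump,open('poses.pkl','wb'))
    from scipy.spatial.transform import Rotation as Ro
    o=status.get_obs();M=Ro.from_rotvec(o['tool_rot']).as_matrix();print(M)
    h=place(c,[[0,0,72]])[0];print('handle',h,'delta tool mm',M.T@(h-o['tool_pos'])*1000)
E
python3 fit.py
```

```text
carrier [0.4677 0.1278 0.0407]
[[ 0.17    0.5981]
 [-0.1043 -0.4681]
 [-0.0278  0.1876]
 [-0.2218  0.1956]
 [ 0.3206 -0.1579]
 [-0.4955  0.0681]
 [-0.0769 -0.1088]
 [-0.4041 -0.0746]
 [ 0.0019  1.0249]
 [ 0.344  -0.4632]
 [ 0.0041  0.4193]]
rack [ 0.6959 -0.1622 -0.0087]
[[-0.0934  0.7907]
 [-0.0545  0.2036]
 [-0.1357 -0.5492]
 [ 0.2961 -0.3726]]
[[-0.9533  0.302  -0.0008]
 [ 0.302   0.9533 -0.0017]
 [ 0.0002 -0.0019 -1.    ]]
handle [0.4677 0.1278 0.072 ] delta tool mm [-407.4047 -361.0038  177.4473]
```

View pics/ov.png

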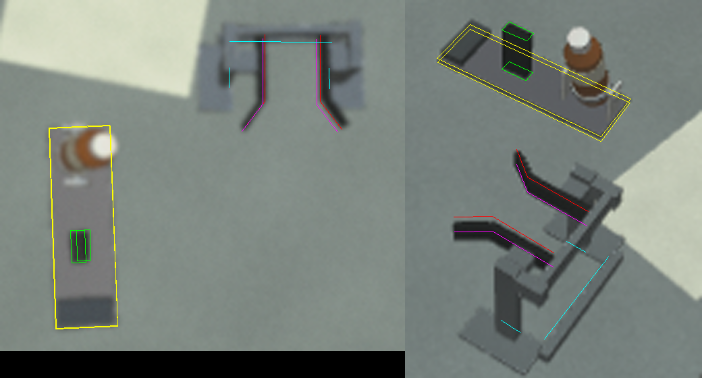

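```bash
python3 -m jog '[[0,0,-1,0,0,0,1],[0,0,-1,0,0,0,1],[0,0,-1,0,0,0,1],[0,0,-1,0,0,0,1]]'
python3 -m jog '[[0,0,0,-0.54,-1,0,1],[0,0,0,-0.54,-1,0,1],[0,0,0,-0.54,-1,0,1],[0,0,0,-0.54,-1,0,1],[0,0,0,-0.54,-1,0,1]]'
python3 -m jog '[[0,0,0,-0.54,-1,0,1],[0,0,0,-0.54,-1,0,1],[0,0,0,-0.54,-1,0,1],[0,0,0,-0.54,-1,0,1],[0,0,0,-0.54,-1,0,1]]'
python3 -m jog '[[0,0,0,-0.54,-1,0,1],[0,0,0,-0.54,-1,0,1],[0,0,0,-0.54,-1,0,1],[0,0,0,-0.54,-1,0,1],[0,0,0,-0.5,-0.9,0,1]]'
cat > d.py <<'E'
from h import *
from scipy.spatial.transform import Rotation as Ro
np.set_printoptions(precision=4,suppress=True)
p=pickle.load(open('poses.pkl','rb'))
from fit import place
o=status.get_obs();M=Ro.from_rotvec(o['tool_rot']).as_matrix();h=place(p['c'],[[0,0,72]])[0]
print(M);print(o['t'],'rows needed',M.T@(h-o['tool_pos'])/.03,'yaw',np.arctan2(-M[0,1],M[1,1])-p['c'][2])
E
python3 d.py
```

```text
t: 0.6
tool_pos: [0.1886, 0.5955, 0.2493]
tool_rot: [0.071, -3.14, 0.002]
contact_force: [0.2, -0.3, 0.7]
opening: 0.0851
grip_force: 0.0
t: 1.23
tool_pos: [0.2763, 0.4482, 0.2494]
tool_rot: [0.067, -3.14, 0.001]
contact_force: [0.5, -0.2, 0.6]
opening: 0.0854
grip_force: 0.0
t: 1.85
tool_pos: [0.3635, 0.3018, 0.2495]
tool_rot: [0.067, -3.14, 0.001]
contact_force: [0.6, 0.1, 0.1]
opening: 0.0855
grip_force: 0.0
t: 2.48
tool_pos: [0.4494, 0.1583, 0.2495]
tool_rot: [0.066, -3.14, 0.0]
contact_force: [-0.6, 0.1, -0.1]
opening: 0.0857
grip_force: 0.0
[[-0.9991 -0.0419 -0.0007]
 [-0.0419  0.9991 -0.0001]
 [ 0.0007 -0.     -1.    ]]
2.475 rows needed [-0.5717 -1.0395  5.9168] yaw 0.0012064881195437277
```

```bash
python3 -m jog '[[0,0,0,-0.57,-1,0,1],[0,0,0,0,0,1,1],[0,0,0,0,0,1,1],[0,0,0,0,0,1,1],[0,0,0,0,0,1,1]]' >/dev/null
python3 -m jog '[[0,0,0,0,0,1,1],[0,0,0,0,0,0.9,1],[0,0,0,0,0,0,1]]'; python3 d.py
python3 - <<'E'
from h import *
a=grab('wrist','w1.png')['img'];b=grab('scene','s1.png')['img'][165:261,190:318]
cv2.imwrite('pics/w1b.png',np.vstack([cv2.resize(a,(400,300)),cv2.resize(b,(400,300))])[:,:,::-1])
E
```

```text
t: 3.48
tool_pos: [0.4651, 0.1299, 0.0702]
tool_rot: [0.066, -3.135, 0.001]
contact_force: [0.8, 0.2, 0.2]
opening: 0.0854
grip_force: 0.0
[[-0.9991 -0.0422 -0.0063]
 [-0.0422  0.9991 -0.0007]
 [ 0.0063 -0.0005 -1.    ]]
3.475 rows needed [-0.0844 -0.0716 -0.0592] yaw 0.001563209857915672
```

View pics/w1b.png

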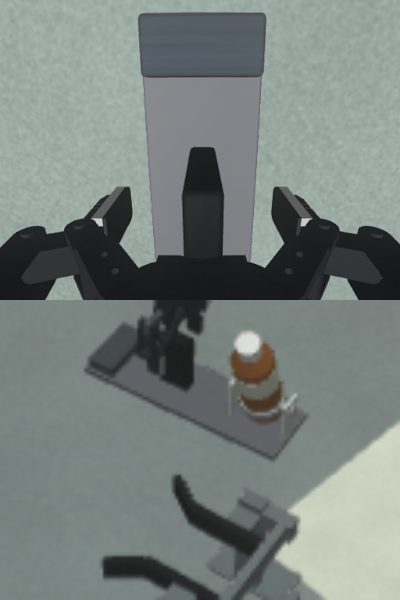

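```bash
python3 - <<'E'
from h import *
from fit import place
np.set_printoptions(precision=1,suppress=True)
c=pickle.load(open('poses.pkl','rb'))['c']
w=pickle.load(open('pics/w1.pkl','rb'));s=pickle.load(open('pics/s1.pkl','rb'))
P=[[-22,-10,10],[-22,10,10],[-22,-10,95],[-22,10,95],[-115,42,28],[-115,-42,28],[-75,42,28],[-75,-42,28]]
print(np.c_[proj(w,place(c,P))*300/384*[1,1]])
print((proj(s,place(c,[[0,0,95],[22,0,95],[0,-43,72],[0,43,72],[0,-43,53]]))-[190,165])*3.125)
print(ray(w,[[256,192]]))
E
```

```text
[[185.8 145.8]
 [210.6 145.9]
 [173.8 191.9]
 [217.3 192. ]
 [263.2  12.3]
 [132.   12.2]
 [259.7  76.8]
 [135.7  76.7]]
[[176.2  35.3]
 [190.6  41.8]
 [157.9  67.8]
 [193.8  28.8]
 [157.9  78.1]]
(array([0.4, 0.1, 0.2]), array([[ 0.3,  0. , -1. ]]))
```

```bash
cat > meas.py <<'E'
import sys,os,json
from h import *
from scipy.spatial.transform import Rotation as Ro
from scipy.optimize import minimize_scalar
np.set_printoptions(precision=3,suppress=True)
F='g.json'
def pose():
    o=status.get_obs(); return o,np.array(o['tool_pos']),Ro.from_rotvec(o['tool_rot']).as_matrix()
def carrier(g,p,M):   # carrier R and origin from tool pose
    R=M@np.array(g['Rg']); return R,p+M@np.array(g['tg'])
def cap(R,c,r,L=.140): return c+R@(np.array([.130,0,.055])+L*np.array([0,-np.sin(r),np.cos(r)]))
def blob(v,uv,rad):
    im=v['img'].astype(int);u0,v0=np.round(uv).astype(int)
    a,b=max(v0-rad,0),max(u0-rad,0);w=im[a:v0+rad+1,b:u0+rad+1]
    m=((w.min(2)>165)&(w.max(2)-w.min(2)<24)).astype(np.uint8)
    n,l,s,cc=cv2.connectedComponentsWithStats(m)
    best=None
    for i in range(1,n):
        if 8<=s[i,4]<=160:
            k=cc[i]+[b,a];d=np.hypot(*(k-uv))
            if best is None or d<best[0]:best=(d,k,s[i,4])
    return best
def measure(rad=22,rguess=0.):
    g=json.load(open(F));out={}
    for n in('top','scene'):
        v=viewer.get_image(n) if n=='top' else viewer.get_image(n)
        o,p,M=pose();R,c=carrier(g,p,M)
        phi=np.arcsin(R[2,1]); pitch=-np.arcsin(R[2,0])
        b=blob(v,proj(v,cap(R,c,rguess))[0]+g['b'].get(n,[0,0]),rad)
        if b is None: out[n]=None;print(n,'no cap');continue
        k=b[1]-g['b'].get(n,[0,0])
        f=lambda r:np.sum((proj(v,cap(R,c,r))[0]-k)**2)
        q=minimize_scalar(f,bounds=(-.6,.6),method='bounded')
        out[n]=q.x;print(n,'t %.2f r %.3f phi %.3f theta %.3f res %.2f area %d'%(o['t'],q.x,phi,q.x+phi,q.fun**.5,b[2]))
    print('carrier',c,'pitch %.3f yaw %.3f'%(pitch,np.arctan2(R[1,0],R[0,0])),'grip %.0f'%o['grip_force']);return out
if __name__=='__main__':
    if sys.argv[1:2]==['cal']:
        c=pickle.load(open('poses.pkl','rb'))['c'];o,p,M=pose()
        Rc=Ro.from_euler('z',np.arctan2(-M[0,1],M[1,1])).as_matrix()
        h=np.array([c[0],c[1]+.003,0]);d=h-p;y=Rc[:,1];h=h-y*(y@d)   # centred across the fingers
        h[2]=0
        g={'Rg':(M.T@Rc).tolist(),'tg':(M.T@(h-p)).tolist(),'b':{}}
        for n in('top','scene'):
            v=viewer.get_image(n);u=proj(v,cap(Rc,h,.35))[0];b=blob(v,u,14);print(n,u,b)
            g['b'][n]=(b[1]-u).tolist()
        json.dump(g,open(F,'w'))
    else: measure(rguess=float(sys.argv[1]))
E
python3 -m jog '[[0,0,0,0,0,0,-1],[0,0,0,0,0,0,-1],[0,0,0,0,0,0,-1],[0,0,0,0,0,0,-1],[0,0,0,0,0,0,-1]]' 100
python3 meas.py cal; python3 meas.py 0.35
```

```text
t: 4.2
tool_pos: [0.4679, 0.1306, 0.0736]
tool_rot: [-0.067, 3.14, 0.001]
contact_force: [-0.5, 2.7, 2.9]
opening: 0.0188
grip_force: 97.7
top [237.788 188.436] (np.float64(0.47867447883267783), array([238.266, 188.406]), np.int32(64))
scene [269.617 179.049] (np.float64(1.168894992554872), array([268.714, 178.306]), np.int32(49))
top t 4.35 r 0.348 phi -0.000 theta 0.348 res 0.01 area 63
scene t 4.40 r 0.350 phi -0.000 theta 0.350 res 0.00 area 49
carrier [ 0.468  0.131 -0.   ] pitch 0.000 yaw 0.042 grip 98
```

```bash
cat > sim.py <<'E'
import sys,json,numpy as np
def sim(r,phi,U,tau,lag=.03):
    dt=.0025;com=phi;R=[];th_d=0;th=r+phi;k=.019
    for u in U:
        for _ in range(50):
            com-=u*.08727/50;pd=(com-phi)/lag;phi+=pd*dt
            th_d+=dt/k*(np.sin(th)/tau-(th_d-pd));th+=th_d*dt
            if abs(th-phi)>.35: th=phi+.35*np.sign(th-phi);th_d=pd
        R.append((th-phi,th))
    return np.array(R),phi
if __name__=='__main__':
    r,phi=float(sys.argv[1]),float(sys.argv[2]);U=json.loads(sys.argv[3])
    for tau in(.43,.5,.58):
        R,p=sim(r,phi,U,tau);print(tau,'r',R[:,0].round(3),'th',R[:,1].round(3),'phi %.3f'%p)
E
python3 -m jog '[[0,0,0,0,0,-0.5,-1],[0,0,0,0,0,-1,-1],[0,0,0,0,0,-1,-1],[0,0,0,0,0,-0.5,-1],[0,0,0,0,0,0,-1]]'
python3 meas.py 0.35
python3 sim.py .35 0 '[1,1,1,1,1,1,0,0,-1,-1,-1,-1]'
python3 sim.py .35 0 '[1,1,1,1,1,1,1,0,-1,-1,-1,-1]'
```

```text
t: 5.03
tool_pos: [0.4676, 0.13, 0.1632]
tool_rot: [-0.066, 3.14, -0.0]
contact_force: [0.4, 1.3, -8.0]
opening: 0.0188
grip_force: 98.8
top t 5.08 r 0.352 phi -0.001 theta 0.350 res 0.27 area 73
scene t 5.12 r 0.344 phi -0.001 theta 0.343 res 0.03 area 54
carrier [0.466 0.13  0.088] pitch 0.004 yaw 0.042 grip 99
0.43 r [ 0.35   0.35   0.35   0.35   0.345  0.312  0.234  0.142  0.016 -0.112
 -0.251 -0.35 ] th [ 0.282  0.195  0.107  0.02  -0.073 -0.193 -0.289 -0.382 -0.44  -0.48
 -0.532 -0.544] phi -0.194
0.5 r [ 0.35   0.35   0.35   0.35   0.345  0.318  0.252  0.178  0.078 -0.015
 -0.108 -0.204] th [ 0.282  0.195  0.107  0.02  -0.072 -0.187 -0.272 -0.346 -0.377 -0.383
 -0.389 -0.398] phi -0.194
0.58 r [ 0.35   0.35   0.35   0.35   0.346  0.322  0.266  0.206  0.126  0.057
 -0.008 -0.067] th [ 0.282  0.195  0.107  0.02  -0.071 -0.182 -0.258 -0.318 -0.33  -0.311
 -0.289 -0.261] phi -0.194
0.43 r [ 0.35   0.35   0.35   0.35   0.345  0.312  0.241  0.115 -0.044 -0.212
 -0.35  -0.35 ] th [ 0.282  0.195  0.107  0.02  -0.073 -0.193 -0.351 -0.496 -0.587 -0.667
 -0.718 -0.631] phi -0.281
0.5 r [ 0.35   0.35   0.35   0.35   0.345  0.318  0.259  0.155  0.028 -0.099
 -0.234 -0.35 ] th [ 0.282  0.195  0.107  0.02  -0.072 -0.187 -0.333 -0.456 -0.515 -0.554
 -0.602 -0.631] phi -0.281
0.58 r [ 0.35   0.35   0.35   0.35   0.346  0.322  0.274  0.187  0.083 -0.014
 -0.112 -0.212] th [ 0.282  0.195  0.107  0.02  -0.071 -0.182 -0.318 -0.424 -0.46  -0.469
 -0.48  -0.493] phi -0.281
```

```bash
python3 -m jog '[[1,0,0,0,0,0,-1],[1,0,0,0,0,0,-1],[1,0,0,0,0,0,-1],[1,0,0,0,0,0,-1],[1,0,0,0,0,0,-1]]'
python3 meas.py 0.3
python3 sim.py .345 -.42 '[0.3,0,-0.5,-0.7,-1]'
```

```text
t: 5.75
tool_pos: [0.4665, 0.1305, 0.1608]
tool_rot: [-0.066, 3.06, -0.681]
contact_force: [-0.5, -0.1, -9.6]
opening: 0.0191
grip_force: 99.1
top t 5.80 r 0.339 phi -0.440 theta -0.101 res 0.26 area 79
scene t 5.85 r 0.311 phi -0.436 theta -0.125 res 0.06 area 33
carrier [0.467 0.1   0.093] pitch 0.006 yaw 0.044 grip 99
0.43 r [0.326 0.285 0.229 0.174 0.121] th [-0.114 -0.161 -0.183 -0.181 -0.153] phi -0.273
0.5 r [0.33  0.295 0.25  0.208 0.172] th [-0.111 -0.151 -0.162 -0.147 -0.102] phi -0.273
0.58 r [0.332 0.303 0.266 0.233 0.208] th [-0.108 -0.143 -0.146 -0.122 -0.066] phi -0.273
```

```bash
sed -i 's/th_d=0;th=r+phi;k=.019/th=r+phi;th_d=th\/tau;k=.019/' sim.py
python3 sim.py .311 -.436 '[-0.3,-0.5,-0.5,-0.5]'
python3 -m jog '[[-0.3,0,0,0,0,0,-1],[-0.5,0,0,0,0,0,-1],[-0.5,0,0,0,0,0,-1],[-0.5,0,0,0,0,0,-1]]' | head -1
python3 meas.py 0.2
```

```text
0.43 r [0.269 0.223 0.178 0.134] th [-0.147 -0.153 -0.154 -0.155] phi -0.289
0.5 r [0.275 0.237 0.203 0.172] th [-0.141 -0.139 -0.129 -0.116] phi -0.289
0.58 r [0.279 0.248 0.222 0.2  ] th [-0.136 -0.127 -0.11  -0.088] phi -0.289
t: 6.35
top t 6.40 r 0.154 phi -0.276 theta -0.123 res 0.01 area 77
scene t 6.45 r 0.145 phi -0.279 theta -0.133 res 0.01 area 32
carrier [0.468 0.109 0.093] pitch -0.000 yaw 0.040 grip 99
```

```bash
sed -i 's/(.43,.5,.58)/(.45,.48,.51)/' sim.py
python3 sim.py .145 -.279 '[-0.5,-0.7,-0.8,-0.7]'
python3 -m jog '[[-0.5,0,0,0,0,0,-1],[-0.7,0,0,0,0,0,-1],[-0.8,0,0,0,0,0,-1],[-0.7,0,0,0,0,0,-1]]' | head -1
python3 meas.py 0.05
```

```text
0.45 r [0.1   0.059 0.025 0.004] th [-0.144 -0.129 -0.094 -0.052] phi -0.057
0.48 r [0.103 0.065 0.035 0.019] th [-0.142 -0.122 -0.084 -0.038] phi -0.057
0.51 r [0.105 0.07  0.044 0.031] th [-0.139 -0.117 -0.076 -0.026] phi -0.057
t: 6.95
top t 7.00 r 0.048 phi -0.043 theta 0.005 res 0.03 area 78
scene t 7.05 r 0.061 phi -0.046 theta 0.015 res 0.07 area 41
carrier [0.467 0.125 0.09 ] pitch 0.001 yaw 0.040 grip 99
```

```bash
python3 -m jog '[[0.5,0,0,0,0,0,-1],[0,0,0,0,0,0,-1],[-0.2,0,0,0,0,0,-1],[-0.2,0,0,0,0,0,-1]]' | head -1
python3 sim.py .055 -.046 '[0.5,0,-0.2,-0.2]'
python3 meas.py 0.05
```

```text
t: 7.55
0.45 r [0.061 0.048 0.033 0.022] th [-0.019 -0.042 -0.043 -0.037] phi -0.059
0.48 r [0.061 0.048 0.035 0.024] th [-0.019 -0.041 -0.041 -0.034] phi -0.059
0.51 r [0.061 0.049 0.036 0.027] th [-0.019 -0.041 -0.04  -0.032] phi -0.059
top t 7.60 r 0.074 phi -0.052 theta 0.022 res 0.05 area 76
scene t 7.65 r 0.076 phi -0.053 theta 0.023 res 0.10 area 41
carrier [0.468 0.126 0.09 ] pitch 0.001 yaw 0.042 grip 99
```

```bash
python3 -m jog '[[1,0,0,0,0,0,-1],[0,0,0,0,0,0,-1],[0,0,0,0,0,0,-1]]' | head -1
python3 sim.py .075 -.053 '[1,0,0,0]'
python3 meas.py 0.05
```

```text
t: 8.02
0.45 r [0.089 0.063 0.039 0.008] th [-0.033 -0.077 -0.101 -0.132] phi -0.140
0.48 r [0.088 0.064 0.042 0.014] th [-0.033 -0.076 -0.099 -0.127] phi -0.140
0.51 r [0.088 0.065 0.044 0.018] th [-0.033 -0.076 -0.096 -0.122] phi -0.140
top t 8.07 r 0.064 phi -0.139 theta -0.076 res 0.03 area 76
scene t 8.12 r 0.047 phi -0.140 theta -0.093 res 0.14 area 36
carrier [0.468 0.12  0.09 ] pitch 0.001 yaw 0.042 grip 99
```

```bash
python3 -m jog '[[-0.2,0,0,0,0,0,-1],[-0.4,0,0,0,0,0,-1],[-0.5,0,0,0,0,0,-1]]' | head -1
python3 sim.py .05 -.12 '[-0.2,-0.4,-0.5,0]'
python3 meas.py 0.0
```

```text
t: 8.5
0.45 r [ 0.027  0.003 -0.016 -0.023] th [-0.079 -0.072 -0.05  -0.048] phi -0.024
0.48 r [ 0.028  0.006 -0.011 -0.015] th [-0.078 -0.069 -0.044 -0.04 ] phi -0.024
0.51 r [ 0.03   0.009 -0.006 -0.009] th [-0.077 -0.066 -0.04  -0.033] phi -0.024
top t 8.55 r -0.018 phi -0.042 theta -0.060 res 0.02 area 78
scene t 8.60 r -0.019 phi -0.044 theta -0.063 res 0.05 area 34
carrier [0.468 0.126 0.09 ] pitch 0.000 yaw 0.041 grip 99
```

```bash
python3 -m jog '[[-1,0,0,0,0,0,-1],[0,0,0,0,0,0,-1],[0,0,0,0,0,0,-1]]' | head -1
python3 meas.py 0.0
```

```text
t: 8.98
top t 9.03 r -0.003 phi 0.042 theta 0.039 res 0.01 area 77
scene t 9.07 r -0.004 phi 0.042 theta 0.038 res 0.11 area 42
carrier [0.467 0.133 0.089] pitch 0.001 yaw 0.043 grip 100
```

```bash
python3 -m jog '[[0.8,0,0,0,0,0,-1],[0,0,0,0,0,0,-1],[0,0,0,0,0,0,-1]]' | head -1
python3 meas.py 0.0
```

```text
t: 9.45
top t 9.50 r 0.003 phi -0.026 theta -0.023 res 0.04 area 77
scene t 9.55 r 0.002 phi -0.027 theta -0.025 res 0.02 area 39
carrier [0.467 0.128 0.089] pitch 0.001 yaw 0.042 grip 100
```

```bash
python3 -m jog '[[-0.2,0,0,0,0,0,-1],[0,0,0,0,0,0,-1],[0,0,0,0,0,0,-1],[0,0,0,0,0,0,-1]]' | head -1
python3 meas.py 0.0
```

```text
t: 10.05
top t 10.10 r 0.008 phi -0.010 theta -0.001 res 0.08 area 77
scene t 10.15 r 0.010 phi -0.009 theta 0.001 res 0.12 area 36
carrier [0.467 0.129 0.089] pitch 0.001 yaw 0.042 grip 100
```

```bash
python3 -m jog '[[0.25,0,0,0.3,0,0,-1],[0,0,0,0.5,0,0,-1],[0,0,0,0.5,0,0,-1],[0,0,0,0.5,0,0,-1]]' | head -1
python3 meas.py 0.0
```

```text
t: 10.65
top t 10.70 r -0.003 phi -0.032 theta -0.035 res 0.39 area 77
scene t 10.75 r 0.002 phi -0.032 theta -0.030 res 0.11 area 35
carrier [0.412 0.126 0.089] pitch 0.002 yaw 0.043 grip 100
```

```bash
python3 -m jog '[[-0.4,0,0,0.4,0,0,-1],[0,0,0.2,0,0,0,-1],[0,0,0.2,0,0,0,-1],[0,0,0.2,0,0,0,-1]]' | head -1
python3 meas.py 0.0
```

```text
t: 11.25
top t 11.30 r -0.021 phi 0.003 theta -0.017 res 0.06 area 77
scene t 11.35 r -0.026 phi 0.003 theta -0.023 res 0.08 area 36
carrier [0.402 0.128 0.089] pitch 0.001 yaw -0.010 grip 100
```

```bash
python3 -m jog '[[-0.45,0,0,0,0,0,-1],[0,0,0,0,0,0,-1],[0,0,0,0,0,0,-1],[0,0,0,0,0,0,-1]]' | head -1
python3 meas.py 0.0
```

```text
t: 11.85
top t 11.90 r 0.021 phi 0.043 theta 0.063 res 0.03 area 74
scene t 11.95 r 0.024 phi 0.043 theta 0.067 res 0.06 area 42
carrier [0.401 0.131 0.089] pitch 0.001 yaw -0.010 grip 100
```

```bash
python3 -m jog '[[1,0,0,0,-0.3,0,-1],[0.2,0,0,0,-0.6,0,-1],[0,0,0,0,-0.6,0,-1],[0,0,0,0,-0.6,0,-1]]' | head -1
python3 meas.py 0.0
```

```text
t: 12.45
top t 12.50 r -0.011 phi -0.064 theta -0.075 res 0.17 area 76
scene t 12.55 r 0.022 phi -0.062 theta -0.040 res 0.09 area 40
carrier [0.401 0.058 0.092] pitch 0.000 yaw -0.013 grip 100
```

```bash
sed -i 's/        v=viewer.get_image(n) if.*/        o,p,M=pose();v=viewer.get_image(n)/; s/^        o,p,M=pose();R,c=carrier/        R,c=carrier/' meas.py
python3 -m jog '[[-0.6,0,0,0,-0.3,0,-1],[0,0,0,0,-0.6,0,-1],[0,0,0,0,-0.6,0,-1],[0.2,0,0,0,-0.5,0,-1],[0,0,0,0,-0.1,0,-1]]' | head -1
python3 meas.py 0.0
```

```text
t: 13.18
top t 13.18 r -0.018 phi -0.027 theta -0.045 res 0.11 area 77
scene t 13.22 r -0.021 phi -0.027 theta -0.048 res 0.26 area 42
carrier [ 0.4   -0.001  0.093] pitch 0.001 yaw -0.011 grip 100
```

```bash
python3 -m jog '[[-1,0,0,0,-0.4,0,-1],[0,0,0,0,-0.7,0,-1],[0,0,0,0,-0.7,0,-1],[0.4,0,0,0,-0.5,0,-1],[0,0,0,0,-0.1,0,-1]]' | head -1
python3 meas.py 0.0
```

```text
t: 13.9
top t 13.90 r -0.032 phi 0.025 theta -0.006 res 0.05 area 77
scene t 13.95 r -0.039 phi 0.026 theta -0.013 res 0.13 area 45
carrier [ 0.4   -0.068  0.09 ] pitch 0.001 yaw -0.010 grip 100
```

```bash
python3 -m jog '[[-0.7,0,0,0,-0.4,0,-1],[0,0,0,0,-0.6,0,-1],[0,0,0,0,-0.6,0,-1],[0.3,0,0,0,-0.4,0,-1],[0,0,0,0,-0.1,0,-1]]' | head -1
python3 meas.py 0.0; python3 -c "
from h import *;print(status.get_obs()['tool_pos'])"
```

```text
t: 14.62
top t 14.62 r 0.033 phi 0.060 theta 0.093 res 0.05 area 78
scene t 14.68 r 0.036 phi 0.060 theta 0.096 res 0.23 area 56
carrier [ 0.399 -0.129  0.085] pitch 0.001 yaw -0.010 grip 100
[ 0.39908205 -0.13273319  0.15876305]
```

```bash
python3 -m jog '[[1,0,0,0,-0.3,0,-1],[1,0,0,0,-0.3,0,-1],[0.4,0,0,0,-0.2,0,-1],[0,0,0,0,-0.1,0,-1]]' | head -1
python3 meas.py 0.05; python3 -c "
from h import *;print(status.get_obs()['tool_pos'])"
```

```text
t: 15.22
top t 15.22 r 0.022 phi -0.148 theta -0.126 res 0.01 area 76
scene t 15.28 r 0.006 phi -0.148 theta -0.142 res 0.36 area 47
carrier [ 0.398 -0.171  0.087] pitch 0.001 yaw -0.010 grip 100
[ 0.39879759 -0.16010698  0.15966382]
```

```bash
python3 -m jog '[[-1,0,0,0,0,0,-1],[-1,0,0,0,0,0,-1],[-0.9,0,0,0,0,0,-1]]' | head -1
python3 meas.py -0.05
```

```text
t: 15.7
top t 15.70 r -0.054 phi 0.106 theta 0.052 res 0.08 area 74
scene t 15.75 r -0.049 phi 0.107 theta 0.057 res 0.19 area 57
carrier [ 0.399 -0.154  0.087] pitch 0.000 yaw -0.012 grip 100
```

```bash
python3 -m jog '[[0.4,0,0,0,0,0,-1],[0.5,0,0,0,0,0,-1],[0.1,0,0,0,0,0,-1]]' | head -1
python3 meas.py 0
```

```text
t: 16.18
top t 16.18 r -0.001 phi 0.015 theta 0.014 res 0.03 area 78
scene t 16.23 r -0.004 phi 0.016 theta 0.012 res 0.29 area 54
carrier [ 0.399 -0.158  0.086] pitch 0.001 yaw -0.008 grip 100
```

```bash
python3 -m jog '[[0.4,0,0,0,0,0.4,-1],[0,0,0,0,0,0.6,-1],[0,0,0,0,0,0.6,-1],[0,0,0,0,0,0.3,-1]]' | head -1
python3 meas.py 0
```

```text
t: 16.77
top t 16.77 r -0.010 phi -0.016 theta -0.027 res 0.02 area 70
scene t 16.82 r -0.020 phi -0.016 theta -0.036 res 0.17 area 50
carrier [ 0.397 -0.161  0.026] pitch 0.004 yaw -0.010 grip 100
```

```bash
python3 -m jog '[[-0.6,0,0,-0.3,0,0,-1],[0,0,0,-0.5,0,0,-1],[0,0,0,-0.5,0,0,-1],[0,0,0,-0.3,0,0,-1]]' | head -1
python3 meas.py 0
python3 - <<'E'
from h import *
im=grab('top','m1.png')['img'][140:240,250:370]
cv2.imwrite('pics/m1c.png',cv2.resize(im,None,fx=5,fy=5,interpolation=cv2.INTER_CUBIC)[:,:,::-1])
E
```

```text
t: 17.38
top t 17.38 r -0.007 phi 0.033 theta 0.027 res 0.15 area 69
scene t 17.43 r -0.005 phi 0.033 theta 0.028 res 0.19 area 55
carrier [ 0.449 -0.159  0.03 ] pitch -0.002 yaw -0.010 grip 100
```

View pics/m1c.png

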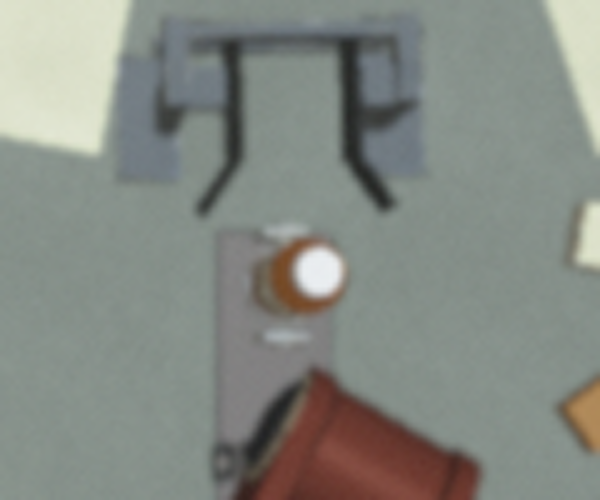

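```bash
python3 -m jog '[[0.7,0,0,-0.5,0,0,-1],[0,0,0,-0.8,0.1,0,-1],[0,0,0,-0.8,0,0,-1],[0,0,0,-0.8,0,0,-1],[0,0,0,-0.4,0,0,-1]]' | head -1
python3 meas.py 0
```

```text
t: 18.15
top t 18.15 r -0.001 phi -0.027 theta -0.028 res 0.10 area 69
scene t 18.20 r -0.013 phi -0.027 theta -0.040 res 0.09 area 58
carrier [ 0.547 -0.161  0.029] pitch -0.001 yaw -0.010 grip 100
```

```bash
python3 -m jog '[[-0.5,0,0,-0.4,0,0.1,-1],[0,0,0,-0.2,0,0.25,-1],[0,0,0,0,0,0.25,-1],[0,0,0,0,0,0.15,-1]]' | head -1
python3 meas.py 0
```

```text
t: 18.75
top t 18.75 r -0.006 phi 0.017 theta 0.011 res 0.12 area 67
scene t 18.80 r -0.008 phi 0.017 theta 0.010 res 0.07 area 55
carrier [ 0.562 -0.157  0.005] pitch 0.004 yaw -0.010 grip 100
```

```bash
python3 -m jog '[[0.2,0,0,0,0,0.08,-1],[0,0,0,0,0,0.08,-1],[0,0,0,0,0,0.04,-1]]'
python3 meas.py 0
```

```text
t: 19.23
tool_pos: [0.5637, -0.1589, 0.0739]
tool_rot: [-0.015, -3.141, 0.0]
contact_force: [-1.0, 0.0, -8.1]
opening: 0.0191
grip_force: 100.4
top t 19.23 r 0.007 phi -0.001 theta 0.006 res 0.15 area 67
scene t 19.27 r 0.002 phi -0.001 theta 0.002 res 0.07 area 56
carrier [ 0.564 -0.159  0.   ] pitch 0.001 yaw -0.010 grip 100
```

```bash
python3 -m jog '[[0,0,0,0,0,0.06,-1],[0,0,0,0,0,0.04,-1]]'
python3 meas.py 0
```

```text
t: 19.58
tool_pos: [0.564, -0.1591, 0.0736]
tool_rot: [-0.016, -3.14, -0.0]
contact_force: [-10.4, 4.8, 11.6]
opening: 0.0189
grip_force: 103.1
top t 19.57 r 0.009 phi -0.001 theta 0.008 res 0.06 area 69
scene t 19.62 r 0.004 phi -0.001 theta 0.003 res 0.16 area 57
carrier [ 0.564 -0.159  0.   ] pitch 0.002 yaw -0.010 grip 103
```

Landed (about +20 N on the tool). Release symmetrically, then rise straight up.

```bash
python3 -m jog '[[0,0,0,0,0,-0.04,-1],[0,0,0,0,0,0,-0.3],[0,0,0,0,0,0,0.3],[0,0,0,0,0,0,0.3],[0,0,0,0,0,0,0.3]]'
python3 meas.py 0
python3 -m jog '[[0,0,0,0,0,-0.5,0.3],[0,0,0,0,0,-1,0.3],[0,0,0,0,0,-1,0.3],[0,0,0,0,0,-1,0.3],[0,0,0,0,0,-1,0.3]]'
```

```text
t: 20.3
tool_pos: [0.5641, -0.1592, 0.0725]
tool_rot: [0.016, 3.141, -0.0]
contact_force: [0.3, 0.1, 0.5]
opening: 0.0558
grip_force: 0.0
top t 20.30 r 0.035 phi -0.001 theta 0.034 res 0.20 area 70
scene t 20.35 r 0.029 phi -0.001 theta 0.028 res 0.12 area 60
carrier [ 0.564 -0.159 -0.001] pitch 0.001 yaw -0.010 grip 0
t: 21.02
tool_pos: [0.5639, -0.1591, 0.2095]
tool_rot: [0.016, 3.14, -0.001]
contact_force: [0.3, -0.9, 0.7]
opening: 0.0557
grip_force: 0.0
```

```bash
python3 -m jog '[[0,0,0,1,0,-0.5,0.3],[0,0,0,1,0,0,0.3],[0,0,0,1,0,0,0.3],[0,0,0,0,0,0,0.3],[0,0,0,0,0,0,0.3]]' >/dev/null
for i in 1 2 3 4; do python3 -m jog '[[0,0,0,0,0,0,0.3],[0,0,0,0,0,0,0.3],[0,0,0,0,0,0,0.3],[0,0,0,0,0,0,0.3],[0,0,0,0,0,0,0.3]]' | head -1; done
python3 - <<'E'
from h import *
a=grab('top','e1.png')['img'][140:230,255:355];b=grab('scene','e2.png')['img'][190:310,200:310]
print(status.get_obs()['t'])
R=lambda i:cv2.resize(i,(400,400),interpolation=cv2.INTER_CUBIC)
cv2.imwrite('pics/e.png',np.hstack([R(a),R(b)])[:,:,::-1])
E
```

```text
t: 22.28
t: 22.9
t: 23.52
t: 24.15
24.25
```

View pics/e.png

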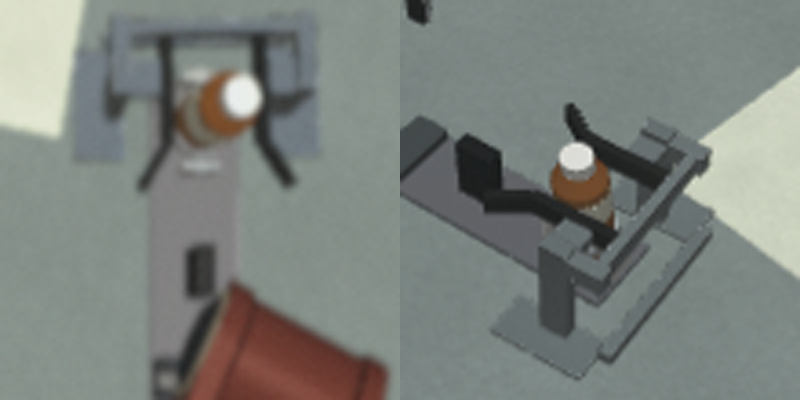

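```bash
python3 - <<'E'
from meas import *
g=json.load(open(F));R=Ro.from_euler('z',-.010).as_matrix();c=np.array([.564,-.159,0])
for n,f in(('top','e1'),('scene','e2')):
    v=pickle.load(open('pics/%s.pkl'%f,'rb'));b=blob(v,proj(v,cap(R,c,.1))[0]+g['b'][n],14);k=b[1]-g['b'][n]
    q=minimize_scalar(lambda r:np.sum((proj(v,cap(R,c,r))[0]-k)**2),bounds=(-.6,.6),method='bounded');print(n,q.x,q.fun**.5,b[2])
E
```

```text
top 0.13720322385983852 0.09320295184952584 65
scene 0.13215518528641826 0.12492012522080252 60
```

```bash
python3 -c "
from station import finish_job; print(finish_job())"
```

```text
the job is handed in; nothing more can be done
None
```

The job is handed in, with no verdict returned: I held the bottle upright in the air for about 5 s and carried it in, and it now stands between the jaws, leaning about 0.135 rad on the right-hand one (limit 0.22), with the carrier flat on the bench and released.

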